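Strike a maker's mark with the spring hammer

ROBOT

A 7-joint arm with a two-finger parallel gripper is mounted at the origin on the work surface. World frame = base frame: x ahead of the robot, y to its left, z up, the work surface at z = 0. Lengths are in m, angles in rad, forces in N, time in s.
With the tool pointing down it reaches from about 0.4 to 0.85 m from the base axis. Payload 4.5 kg.
Tool frame: the origin (TCP) lies midway between the tips of the shut fingers; the grasp point (between the pads) lies 19 mm behind it; z points along the fingers, y is the direction in which the jaws open and shut (so a half turn about z gives the same grasp; the last joint's range is limited). The gripper opens to 88 mm and grips with 3 to 60 N. Pads are 18 mm wide; open, the fingers measure 123 mm over their backs; the gripper's body (75 mm by 187 mm) begins 45 mm behind the grasp point.
Start: joints at [1.169, 0.689, -0.195, 1.565, 0.157, 0.902, -0.215], TCP at [0.264, -0.567, 0.239] pointing down, gripper open.
Joint ranges: [-3.01, 3.01], [-0.46, 2.08], [-1.47, 1.51], [0.13, 2.56], [-1, 4.14], [0.04, 2.09], [-2.66, 2.66]. Speed limits (rad/s): [2.57, 2.57, 3.14, 3.14, 3.14, 3.14, 3.14].

INTERFACE

Orientations are given as [roll, pitch, yaw] about the fixed x, y, z axes, in that order (R = Rz(yaw) Ry(pitch) Rx(roll)).
In Python, from cell import env gives the robot as it stands.
- The arm moves only by the tool send_rows, never from a script. Its argument "increments" is a list of rows, each an object of numbers: "jaw": the finger opening in m, from 0 to 0.0881; "tx", "ty", "tz": the shift along the tool's x, y, z in m; "wx", "wy", "wz": the turn, a rotation vector about the tool's x, y, z in rad. A call has 1 to 12 rows; each row shifts and turns the commanded pose from where the row before left it, along the tool's axes as they then stand; what a row does not reach is not made up. A row lasts 1/12 s, in which the tool goes at most 41.7 mm and 7.16 degrees, less where a joint would pass 70% of its speed; a pose out of reach is approached as far as the arm can. A call is refused whole if a number of a shift passes 0.0417 or a number of a turn 0.125, either way. A call with a gripper value outside its range is refused whole. The fingers move at their own pace and stop on an object; "squeeze" is the grip in N (left out, the last holds). Time passes only in rows, so rows that do not move let the fingers close. It gives the time, the measured TCP pose, the force and the opening at its end, in the units of the state.
- env.read_state(): the state, without advancing time (a new reading comes with each control period).
- env.get_image(name): name is "scene" or "top" or "wrist"; returns a dict with "img" (400x640x3 uint8, red, green, blue), "fovy" (degrees; the focal length in pixels is half the picture's height over the tangent of half this angle, whatever the lens; pixels are square), "cx", "cy" (the principal point, pixels), "R" (3x3) and "t" (3): a world point X has camera coordinates R X + t; the wrist camera has in their place "hand_eye" (4x4, takes a point from camera to tool coordinates, whose origin is the TCP and whose axes are the flange's). Camera axes: x right, y down, z forward; pixel columns grow to the right and rows downward; lengths in m; the calibration is good to about 2 mm. A picture is of the moment at which its call begins: read the wrist's pose just before it. There is no depth.
- env.finish_job(): hands the job in, once; it reports no verdict.
The state is a dict: "time_s": time; "q": joint angles; "qd": joint speeds; "joint_torque": joint torques, N m; "position": TCP position; "tcp_rot": TCP orientation; "ft_force": force on the tool from outside, world axes, zero at the start; "moment": the same for the moment, N m; "grip_width": opening from 0.0 (shut) to 1.0 (fully open).
Only numpy, scipy, OpenCV 4.12 (cv2) and the standard library are available. Lean on these libraries where they do the work, as an engineer would, in place of code of your own. Each camera call takes 0.05 s, during which the arm holds its last target.

TASK

Strike the maker's mark into the silver blank with one full blow of the bench spring hammer: pull the hammer arm back by its yellow grip until its catch clicks and holds it, without ramming it into the stop just beyond, and let go. Then press the red trigger paddle so the hammer falls and drives the punch fully home. Work the punch only with the hammer, never by hand, and leave the mallet, mandrel and pot alone.

Things in the scene. Friction and masses are not known exactly. Their poses are not given: they have to be found in the camera images.
- machine: Green bench-top spring hammer fixed to the bench, base plate 400 x 110 x 15 mm. Origin on the bench under the hinge; z up; x is level and points from the hinge to the punch (the trigger lies on the -x side); y is parallel to the hinge axis. Two green cheek plates (100 mm long, outer faces 40 mm either side of the centre plane, tops at z = 100 mm) carry the hinge.
- hinge (a point): Centre of the hammer's hinge, 75 mm above the bench, axis along machine y; the arm swings in the machine's x-z plane. About 0.04 to 0.08 rad (7 to 14 mm at the grip) after the click the arm meets a stiff sprung stop, which adds 1 to 2 N per mm of travel at the grip; more than about 16 N added there is ramming it.
- hammer (a joint): Arm angle, rad: 0 level, pointing to machine +x, head on the raised punch; grows as the arm is swung up and back (= its elevation). Spring and weight resist with 6 to 9 N at the grip. The catch lies unseen anywhere from 1.05 to 1.65: its ramp adds only about 1 N, then it clicks. Let go before the click, the arm falls; after it, the arm drops back a little and stays cocked.
- grip (a point): Centre of the yellow grip at the arm's end: a cylinder 36 mm long along machine y, 24 mm diameter, flat ends free for a pinch from above across machine y, 180 mm from the hinge. It can turn between the fingers as the arm swings. The hammer head (34 mm diameter, 52 mm tall) is 125 mm from the hinge.
- paddle (a point): Middle of the top face of the red trigger paddle (36 x 44 mm), about 60 mm above the bench and 165 mm from the hinge towards machine -x. Pressed straight down about 18 mm it frees the cocked hammer (3 to 6 N are enough); it meets its own end stop at about 36 mm; sprung, it returns by itself.
- punch (a joint): How far the marking punch has been driven down, m: 0 raised, 0.009 fully home. Stiff in its guide (40 N), it stays where it is driven; one full blow of the cocked hammer drives it home.
- punch_top (a point): Centre of the punch's top, under the hammer head, 125 mm from the hinge towards machine +x; the punch is a 14 mm steel pin with a brass collar, standing over the silver blank.
- mallet_mid (a point): Wooden mallet lying on the bench (bystander), about 240 mm long, 54 mm high. Middle of its handle and head.
- mandrel_mid (a point): Steel ring mandrel standing on a 60 mm foot (bystander), 130 mm tall. Its centre.
- pot_mid (a point): Small blue ceramic pot, 64 mm wide, 65 mm tall (bystander). Its centre.

How it is judged:
By the outcome, as a careful person would: the job done as asked, in the order asked, and still so for the second after the job is handed in, with the robot touching nothing.
It also fails if it takes over 70 s, if anything falls off the work surface, if the arm or the gripper's body presses on something with over 40 N, if the wrist force passes 120 N, or if a joint passes its speed limit or range.

## Working session

There is one attempt and no reset: what is moved stays moved. The work goes in short steps, Python scripts to look and compute and a tool call to move; the robot and the scene stay as the last step left them, time stands still between calls to the robot, and variables do not carry over. Pictures are saved under pics/ and viewed, and the job is handed in when it is done.

Besides the shell and the picture viewer there is one more tool, called after ">>>" as a command line: name --argument value ..., lists and objects as JSON in quotes. send_rows: Moves the arm, as the interface text tells. Its arguments: {"type":"object","properties":{"increments":{"type":"array","items":{"type":"object","properties":{"jaw":{"type":"number"},"tx":{"type":"number"},"ty":{"type":"number"},"tz":{"type":"number"},"wx":{"type":"number"},"wy":{"type":"number"},"wz":{"type":"number"}}}},"squeeze":{"type":"number"}},"required":["increments"]}

```bash
mkdir -p pics; ls; python3 - <<'E'
from cell import env
import cv2,json,numpy as np
s=env.read_state(); print(s)
for n in ["scene","top","wrist"]:
    d=env.get_image(n); cv2.imwrite(f"pics/{n}0.png",d["img"][:,:,::-1])
    print(n,{k:(np.array(v).round(4).tolist()) for k,v in d.items() if k!="img"})
E
```

```text
pics
{'time_s': 0.0, 'q': array([ 1.16881079,  0.68996695, -0.19450404,  1.5663509 ,  0.15726598,
        0.90250959, -0.21508832]), 'qd': array([ 1.77652868e-04,  6.05873767e-04,  1.67638426e-03,  1.82210395e-03,
       -5.61811924e-04, -8.84017728e-05, -6.90464535e-04]), 'joint_torque': array([-4.98976551e-04, -5.27569592e+01, -1.26696791e+00, -1.53433764e+01,
       -5.25974901e-02,  6.54484276e-03,  1.62875699e-04]), 'position': array([ 0.26351224, -0.56602523,  0.23791858]), 'tcp_rot': array([-3.13974892e+00,  1.17825761e-04,  4.35853796e-01]), 'ft_force': array([ 0.07197196, -0.97166268,  0.17954511]), 'moment': array([-0.01646677, -0.01534323,  0.02001839]), 'grip_width': 0.9982716880654261}
scene {'fovy': 47.3567, 'cx': 313.4521, 'cy': 193.8217, 'R': [[0.6427, 0.766, -0.0147], [0.5689, -0.4901, -0.6604], [-0.5131, 0.4161, -0.7507]], 't': [-0.3774, -0.2604, 1.2445]}
top {'fovy': 57.7197, 'cx': 323.5245, 'cy': 202.0831, 'R': [[-0.0141, -0.9999, 0.0061], [-0.9921, 0.0132, -0.1246], [0.1245, -0.0078, -0.9922]], 't': [0.0496, 0.5785, 0.663]}
wrist {'fovy': 62.2257, 'cx': 318.9119, 'cy': 199.4083, 'hand_eye': [[-0.0004, -0.9578, -0.2875, 0.0739], [1.0, -0.0001, -0.0009, 0.0002], [0.0008, -0.2875, 0.9578, -0.1452], [0.0, 0.0, 0.0, 1.0]]}
```

View pics/scene0.png

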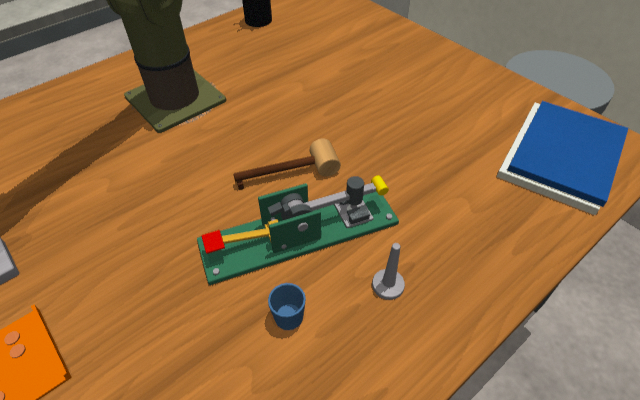

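View pics/top0.png

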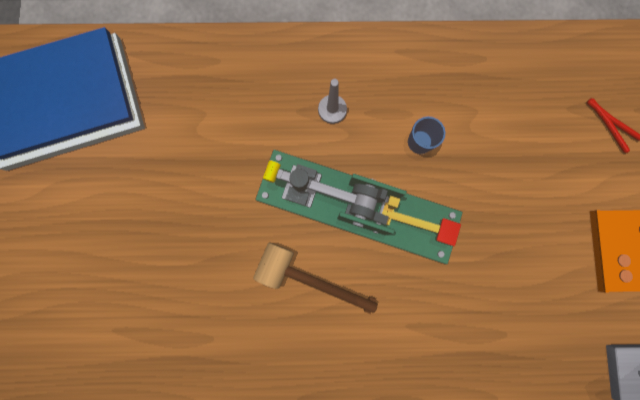

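View pics/wrist0.png

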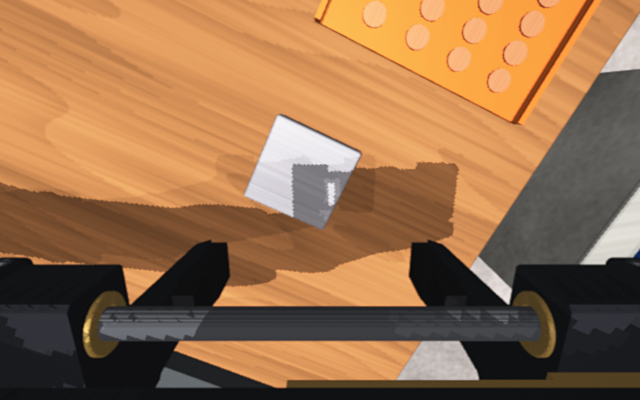

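The scene shows the machine with its grip at about (380,185) and paddle at (212,241). In the top view the grip is at (271,171) and the paddle at (449,232). I'll enlarge these.

```bash
python3 - <<'E'
import cv2
a=cv2.imread("pics/top0.png")[140:270,250:470]; cv2.imwrite("pics/topc.png",cv2.resize(a,None,fx=3.6,fy=3.6,interpolation=cv2.INTER_CUBIC))
a=cv2.imread("pics/scene0.png")[165:285,195:405]; cv2.imwrite("pics/scenec.png",cv2.resize(a,None,fx=3.8,fy=3.8,interpolation=cv2.INTER_CUBIC))
E
```

```text
(no output)
```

View pics/topc.png

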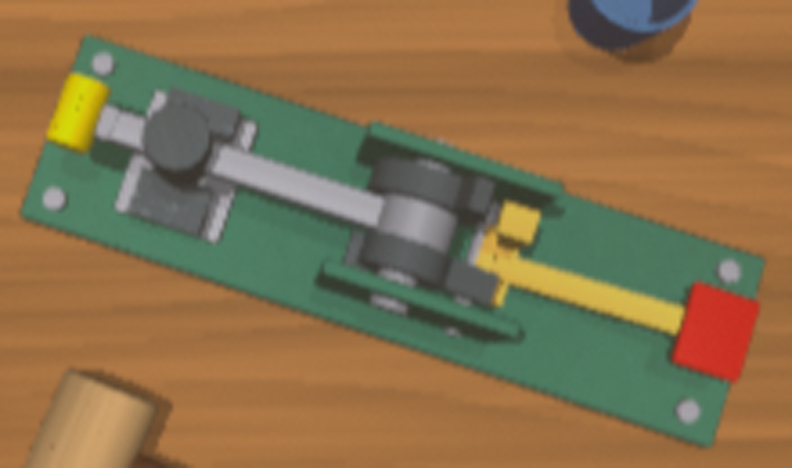

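View pics/scenec.png

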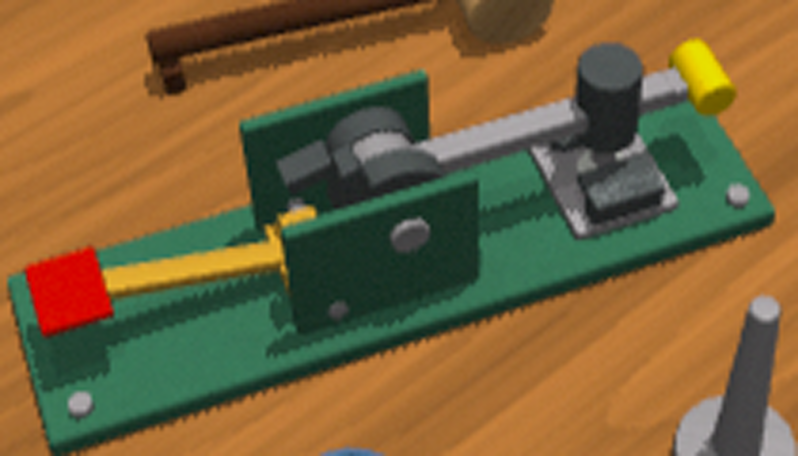

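```bash
cat > h.py <<'E'
import numpy as np,cv2
from cell import env
def proj(d,P):
    P=np.atleast_2d(P); f=200/np.tan(np.radians(d["fovy"])/2)
    c=P@np.array(d["R"]).T+np.array(d["t"])
    return np.c_[f*c[:,0]/c[:,2]+d["cx"],f*c[:,1]/c[:,2]+d["cy"]]
E
python3 - <<'E'
from h import *
from scipy.optimize import least_squares
T=env.get_image("top");S=env.get_image("scene")
# (cam, crop px, kind, machine pt)
obs=[("T",(78,112),(.18,0,.075)),("S",(703,77),(.18,0,.075)),("T",(716,332),(-.165,0,.06)),("S",(68,290),(-.165,0,.06))]
base=[("T",(88,37),(1,-1)),("T",(763,260),(-1,-1)),("T",(22,214),(1,1)),("T",(710,445),(-1,1)),("S",(52,440),(-1,-1)),("S",(773,212),(1,-1)),("S",(11,280),(-1,1))]
def px(c,p): return np.array(p)/3.6+[250,140] if c=="T" else np.array(p)/3.8+[195,165]
def W(v,p):
    c,s=np.cos(v[2]),np.sin(v[2]); return np.array([v[0]+c*p[0]-s*p[1],v[1]+s*p[0]+c*p[1],p[2]])
def res(v,full=False):
    r=[]
    for c,p,m in obs:
        m=list(m)
        if m[0]<0: m[2]=v[4]
        r.append(proj(T if c=="T" else S,W(v,m))[0]-px(c,p))
    for c,p,(a,b) in base:
        r.append(proj(T if c=="T" else S,W(v,(v[3]+.2*a,.055*b*v[5],.015)))[0]-px(c,p))
    return np.array(r) if full else np.ravel(r)
best=None
for yaw in np.arange(-3,3.2,.5):
  for sg in (1,-1):
    o=least_squares(lambda v:res(np.r_[v,sg]),[.6,0,yaw,0,.06])
    if best is None or o.cost<best[0]: best=(o.cost,np.r_[o.x,sg])
print(best); print(res(best[1],True).round(1))
v=best[1]
for n,p in dict(grip=(.18,0,.075),hinge=(0,0,.075),paddle=(-.165,0,v[4])).items(): print(n,W(v,p).round(4))
E
```

```text
(np.float64(13.472624222392305), array([ 0.57283753, -0.0329035 ,  1.23305608,  0.00511139,  0.05738241,
        1.        ]))
[[-0.3  0.2]
 [-0.7  0.1]
 [-0.5 -0.6]
 [-0.4 -0.2]
 [-1.6 -2. ]
 [ 1.1 -1.2]
 [-1.8 -0. ]
 [ 0.5  0.7]
 [-1.5  1. ]
 [ 1.  -0.7]
 [-2.1 -1.7]]
grip [0.6325 0.1369 0.075 ]
hinge [ 0.5728 -0.0329  0.075 ]
paddle [ 0.5182 -0.1886  0.0574]
```

>>> send_rows --increments '[{"wz": -0.114}, {"wz": -0.114}, {"wz": -0.114}, {"wz": -0.114}, {"wz": -0.114}, {"wz": -0.114}, {"wz": -0.113}, {"tx": 0.02, "ty": 0.003}, {"tx": 0.0325, "ty": 0.0048}, {"tx": 0.0325, "ty": 0.0048}, {"tx": 0.0325, "ty": 0.0048}, {"tx": 0.0325, "ty": 0.0048}]'

```text
invalid input
```

>>> send_rows --increments '[{"tx": 0.0325, "ty": 0.0048}, {"tx": 0.0325, "ty": 0.0048}, {"tx": 0.0325, "ty": 0.0048}, {"tx": 0.0325, "ty": 0.0048}, {"tx": 0.0325, "ty": 0.0048}, {"tx": 0.0325, "ty": 0.0048}, {"tx": 0.0325, "ty": 0.0048}, {"tx": 0.0325, "ty": 0.0048}, {"tx": 0.0325, "ty": 0.0048}, {"tx": 0.0325, "ty": 0.0048}, {"tx": 0.0325, "ty": 0.0048}, {"tx": 0.0325, "ty": 0.0048}]'

```text
invalid input
```

>>> send_rows --increments '[{"jaw": 0.088, "tx": 0, "ty": 0, "tz": 0, "wx": 0, "wy": 0, "wz": -0.1}]' --squeeze 40

```text
time_s: 0.33
position: [0.2639, -0.5664, 0.2385]
tcp_rot: [-3.141, 0.0, 0.537]
ft_force: [0.3, -0.1, -0.5]
grip_width: 0.996
```

>>> send_rows --increments '[{"jaw": 0.06, "tx": 0, "ty": 0, "tz": 0, "wx": 0, "wy": 0, "wz": -0.116}, {"jaw": 0.06, "tx": 0, "ty": 0, "tz": 0, "wx": 0, "wy": 0, "wz": -0.116}, {"jaw": 0.06, "tx": 0, "ty": 0, "tz": 0, "wx": 0, "wy": 0, "wz": -0.116}, {"jaw": 0.06, "tx": 0, "ty": 0, "tz": 0, "wx": 0, "wy": 0, "wz": -0.116}, {"jaw": 0.06, "tx": 0, "ty": 0, "tz": 0, "wx": 0, "wy": 0, "wz": -0.116}, {"jaw": 0.06, "tx": 0, "ty": 0, "tz": 0, "wx": 0, "wy": 0, "wz": -0.116}, {"jaw": 0.06, "tx": 0.02, "ty": 0.003, "tz": 0, "wx": 0, "wy": 0, "wz": 0}, {"jaw": 0.06, "tx": 0.033, "ty": 0.005, "tz": 0, "wx": 0, "wy": 0, "wz": 0}, {"jaw": 0.06, "tx": 0.033, "ty": 0.005, "tz": 0, "wx": 0, "wy": 0, "wz": 0}, {"jaw": 0.06, "tx": 0.033, "ty": 0.005, "tz": 0, "wx": 0, "wy": 0, "wz": 0}, {"jaw": 0.06, "tx": 0.033, "ty": 0.005, "tz": 0, "wx": 0, "wy": 0, "wz": 0}, {"jaw": 0.06, "tx": 0.033, "ty": 0.005, "tz": 0, "wx": 0, "wy": 0, "wz": 0}]' --squeeze 40

```text
time_s: 1.33
position: [0.3522, -0.4001, 0.2388]
tcp_rot: [3.142, 0.0, 1.231]
ft_force: [1.2, 0.5, 0.6]
grip_width: 0.679
```

>>> send_rows --increments '[{"jaw": 0.06, "tx": 0.033, "ty": 0.005, "tz": 0, "wx": 0, "wy": 0, "wz": 0}, {"jaw": 0.06, "tx": 0.033, "ty": 0.005, "tz": 0, "wx": 0, "wy": 0, "wz": 0}, {"jaw": 0.06, "tx": 0.033, "ty": 0.005, "tz": 0, "wx": 0, "wy": 0, "wz": 0}, {"jaw": 0.06, "tx": 0.033, "ty": 0.005, "tz": 0, "wx": 0, "wy": 0, "wz": 0}, {"jaw": 0.06, "tx": 0.033, "ty": 0.005, "tz": 0, "wx": 0, "wy": 0, "wz": 0}, {"jaw": 0.06, "tx": 0.033, "ty": 0.005, "tz": 0, "wx": 0, "wy": 0, "wz": 0}, {"jaw": 0.06, "tx": 0.033, "ty": 0.005, "tz": 0, "wx": 0, "wy": 0, "wz": 0}, {"jaw": 0.06, "tx": 0.033, "ty": 0.005, "tz": 0, "wx": 0, "wy": 0, "wz": 0}, {"jaw": 0.06, "tx": 0.033, "ty": 0.005, "tz": 0, "wx": 0, "wy": 0, "wz": 0}, {"jaw": 0.06, "tx": 0.033, "ty": 0.005, "tz": 0, "wx": 0, "wy": 0, "wz": 0}, {"jaw": 0.06, "tx": 0.033, "ty": 0.005, "tz": 0, "wx": 0, "wy": 0, "wz": 0}, {"jaw": 0.06, "tx": 0.033, "ty": 0.005, "tz": 0, "wx": 0, "wy": 0, "wz": 0}]' --squeeze 40

```text
time_s: 2.33
position: [0.5406, -0.0464, 0.2387]
tcp_rot: [3.141, 0.0, 1.232]
ft_force: [-0.3, 0.2, 0.0]
grip_width: 0.681
```

```bash
python3 - <<'E'
from h import *
s=env.read_state(); print(s["time_s"],s["position"],s["tcp_rot"],s["ft_force"])
d=env.get_image("wrist"); cv2.imwrite("pics/w1.png",d["img"][:,:,::-1])
E
```

```text
2.3333 [ 0.54058553 -0.04644025  0.23874649] [3.14147811e+00 2.71315303e-04 1.23179814e+00] [-0.28368635  0.17531647  0.03155265]
```

View pics/w1.png

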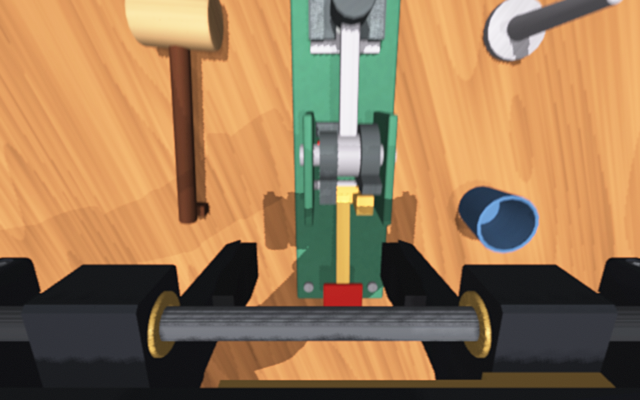

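>>> send_rows --increments '[{"jaw": 0.06, "tx": 0.03, "ty": 0.005, "tz": 0, "wx": 0, "wy": 0, "wz": 0}, {"jaw": 0.06, "tx": 0.03, "ty": 0.005, "tz": 0, "wx": 0, "wy": 0, "wz": 0}, {"jaw": 0.06, "tx": 0.03, "ty": 0.005, "tz": 0, "wx": 0, "wy": 0, "wz": 0}, {"jaw": 0.06, "tx": 0.03, "ty": 0.005, "tz": 0, "wx": 0, "wy": 0, "wz": 0}, {"jaw": 0.06, "tx": 0.0, "ty": 0.0, "tz": 0, "wx": 0, "wy": 0, "wz": 0}]' --squeeze 40

```text
time_s: 2.8
position: [0.6009, 0.0667, 0.239]
tcp_rot: [3.141, -0.007, 1.24]
ft_force: [0.2, 0.8, 0.2]
grip_width: 0.676
```

```bash
python3 - <<'E'
from h import *
s=env.read_state(); print(s["time_s"],s["position"],s["tcp_rot"],s["ft_force"])
d=env.get_image("wrist"); cv2.imwrite("pics/w2.png",d["img"][:,:,::-1])
np.savez("w2.npz",p=s["position"],r=s["tcp_rot"],he=d["hand_eye"])
E
```

```text
2.8 [0.60091103 0.06671083 0.23898491] [ 3.14070968 -0.007305    1.23982659] [0.2148681  0.84151621 0.17940777]
```

View pics/w2.png

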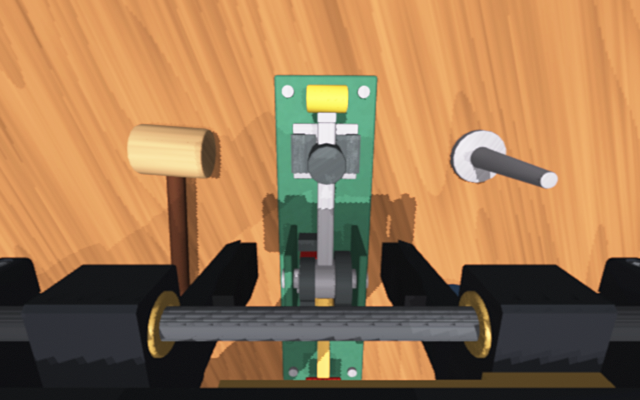

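```bash
cat >> h.py <<'E'
from scipy.spatial.transform import Rotation as Ro
def wray(px,pos,rot,he,z,fovy=62.2257,cx=318.9119,cy=199.4083):
    f=200/np.tan(np.radians(fovy)/2)
    c=np.array([(px[0]-cx)/f,(px[1]-cy)/f,1.0])
    R=Ro.from_euler("xyz",rot).as_matrix(); he=np.array(he)
    o=R@he[:3,3]+pos; d=R@he[:3,:3]@c
    return o+d*(z-o[2])/d[2]
E
python3 - <<'E'
from h import *
w=np.load("w2.npz"); a=(w["p"],w["r"],w["he"])
v=[0.5728,-0.0329,1.233]
M=lambda X:(Ro.from_euler("z",-v[2]).as_matrix()@(X-np.array([v[0],v[1],0]))).round(4)
for n,p,z in [("grip",(327,98.5),.075),("hingeaxis",(324,275),.075),("plateTL",(275,76),.015),("plateTR",(377,75.5),.015),("mandfoot",(478,157),.005),("mandtop",(549,180),.13),("headtop",(327,163),.11)]:
    X=wray(p,*a,z); print(n,X.round(4),M(X))
E
```

```text
grip [0.6325 0.1367 0.075 ] [ 1.798e-01 -1.000e-04  7.500e-02]
hingeaxis [ 0.5734 -0.0292  0.075 ] [0.0037 0.0007 0.075 ]
plateTL [0.5897 0.176  0.015 ] [0.2027 0.0533 0.015 ]
plateTR [0.691  0.1417 0.015 ] [ 0.2039 -0.0536  0.015 ]
mandfoot [0.7781 0.0194 0.005 ] [ 0.1173 -0.1764  0.005 ]
mandtop [0.7768 0.0214 0.13  ] [ 0.1189 -0.1744  0.13  ]
headtop [0.6151 0.0876 0.11  ] [0.1277 0.     0.11  ]
```

>>> send_rows --increments '[{"jaw": 0.06, "tx": 0.024, "ty": 0.002, "tz": 0, "wx": 0, "wy": 0, "wz": 0}, {"jaw": 0.06, "tx": 0.024, "ty": 0.002, "tz": 0, "wx": 0, "wy": 0, "wz": 0}, {"jaw": 0.06, "tx": 0.024, "ty": 0.002, "tz": 0, "wx": 0, "wy": 0, "wz": 0}, {"jaw": 0.06, "tx": 0, "ty": 0, "tz": 0, "wx": 0, "wy": -0.075, "wz": 0}, {"jaw": 0.06, "tx": 0, "ty": 0, "tz": 0, "wx": 0, "wy": -0.075, "wz": 0}, {"jaw": 0.06, "tx": 0, "ty": 0, "tz": 0, "wx": 0, "wy": 0, "wz": 0}, {"jaw": 0.06, "tx": 0, "ty": 0, "tz": 0, "wx": 0, "wy": 0, "wz": 0}]' --squeeze 40

```text
time_s: 3.43
position: [0.6281, 0.1244, 0.2382]
tcp_rot: [-3.141, 0.15, 1.233]
ft_force: [0.6, 0.3, 0.0]
grip_width: 0.68
```

```bash
cat >> h.py <<'E'
v=[0.5728,-0.0329,1.233]
def rep():
    s=env.read_state(); R=Ro.from_euler("xyz",s["tcp_rot"]).as_matrix()
    Z=Ro.from_euler("z",-v[2]).as_matrix()
    g=s["position"]-R[:,2]*0.019
    m=Z@(g-np.array([v[0],v[1],0])); F=Z@s["ft_force"]
    th=np.arctan2(m[2]-.075,m[0]); r=np.hypot(m[2]-.075,m[0])
    t=np.array([-np.sin(th),0,np.cos(th)])
    print("t %.2f grasp M"%s["time_s"],m.round(4),"th %.3f r %.4f"%(th,r),"F M",F.round(1),"Ftan %.1f Frad %.1f"%(F@t,F@[np.cos(th),0,np.sin(th)]),"w",round(float(s["grip_width"])*88.1,1), "axes x",(Z@R[:,0]).round(3),"y",(Z@R[:,1]).round(3))
    return m,Z@R
E
python3 - <<'E'
from h import *
m,R=rep(); print(R.T@(np.array([.18,0,.075])-m))
E
```

```text
t 3.43 grasp M [ 0.1696 -0.      0.257 ] th 0.821 r 0.2488 F M [ 0.4 -0.5  0. ] Ftan -0.3 Frad 0.3 w 59.9 axes x [ 0.989 -0.    -0.149] y [-0.    -1.    -0.001]
[3.74118615e-02 7.50200194e-05 1.78415155e-01]
```

>>> send_rows --increments '[{"jaw": 0.06, "tx": 0.019, "ty": 0, "tz": 0.01, "wx": 0, "wy": 0, "wz": 0}, {"jaw": 0.06, "tx": 0.018, "ty": 0, "tz": 0.02, "wx": 0, "wy": 0, "wz": 0}, {"jaw": 0.06, "tx": 0, "ty": 0, "tz": 0.03, "wx": 0, "wy": 0, "wz": 0}, {"jaw": 0.06, "tx": 0, "ty": 0, "tz": 0.03, "wx": 0, "wy": 0, "wz": 0}, {"jaw": 0.06, "tx": 0, "ty": 0, "tz": 0.02, "wx": 0, "wy": 0, "wz": 0}, {"jaw": 0.06, "tx": 0, "ty": 0, "tz": 0.01, "wx": 0, "wy": 0, "wz": 0}, {"jaw": 0.06, "tx": 0, "ty": 0, "tz": 0, "wx": 0, "wy": 0, "wz": 0}, {"jaw": 0.06, "tx": 0, "ty": 0, "tz": 0, "wx": 0, "wy": 0, "wz": 0}]' --squeeze 40

```text
time_s: 4.1
position: [0.6351, 0.1408, 0.1152]
tcp_rot: [3.141, 0.149, 1.23]
ft_force: [0.0, 0.1, 1.1]
grip_width: 0.687
```

```bash
python3 - <<'E'
from h import *
m,R=rep(); print(R.T@(np.array([.18,0,.075])-m))
d=env.get_image("wrist"); cv2.imwrite("pics/w3.png",d["img"][:,:,::-1])
d=env.get_image("scene"); cv2.imwrite("pics/s3.png",cv2.resize(d["img"][80:280,240:560,::-1],None,fx=2.5,fy=2.5))
E
```

```text
t 4.10 grasp M [ 0.1873 -0.0012  0.134 ] th 0.305 r 0.1964 F M [0.1 0.  1.1] Ftan 1.0 Frad 0.4 w 60.5 axes x [ 0.989 -0.003 -0.149] y [-0.003 -1.     0.001]
[ 0.00155276 -0.00119404  0.05940669]
```

View pics/w3.png

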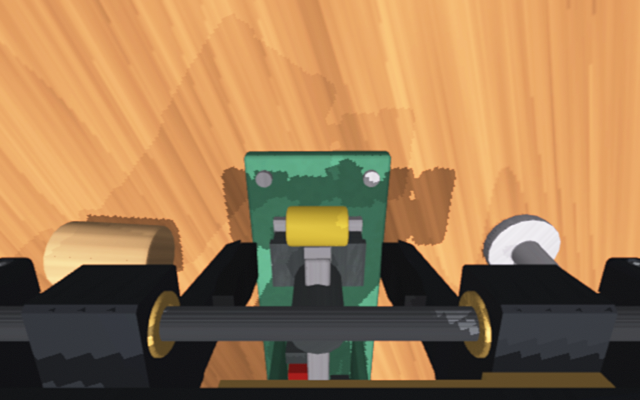

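View pics/s3.png

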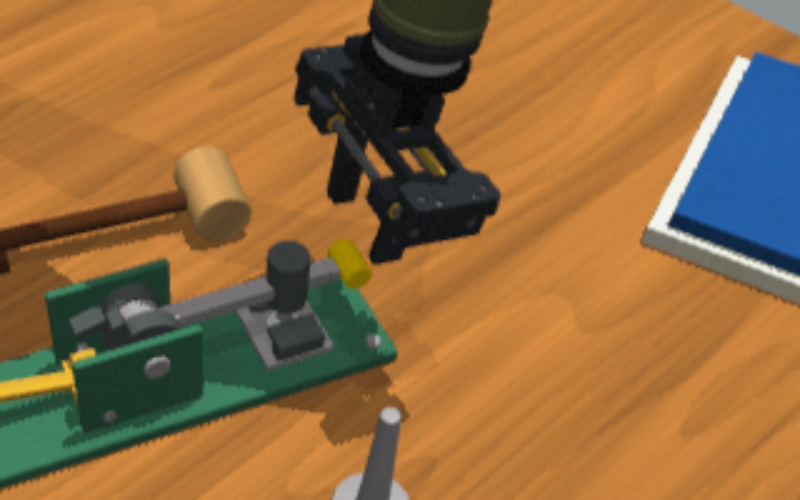

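The wrist view shows the grip centred at (317,226) between the fingers, with the mallet and mandrel well clear. I'll descend and close.

>>> send_rows --increments '[{"jaw": 0.06, "tx": 0.0016, "ty": -0.001, "tz": 0.02, "wx": 0, "wy": 0, "wz": 0}, {"jaw": 0.06, "tx": 0, "ty": 0, "tz": 0.02, "wx": 0, "wy": 0, "wz": 0}, {"jaw": 0.06, "tx": 0, "ty": 0, "tz": 0.01, "wx": 0, "wy": 0, "wz": 0}, {"jaw": 0.06, "tx": 0, "ty": 0, "tz": 0.007, "wx": 0, "wy": 0, "wz": 0}, {"jaw": 0.06, "tx": 0, "ty": 0, "tz": 0, "wx": 0, "wy": 0, "wz": 0}, {"jaw": 0.06, "tx": 0, "ty": 0, "tz": 0, "wx": 0, "wy": 0, "wz": 0}]' --squeeze 40

```text
time_s: 4.7
position: [0.632, 0.1362, 0.0586]
tcp_rot: [3.141, 0.149, 1.232]
ft_force: [-0.2, -0.2, 0.1]
grip_width: 0.679
```

```bash
python3 - <<'E'
from h import *
m,R=rep(); print(R.T@(np.array([.18,0,.075])-m))
d=env.get_image("wrist"); cv2.imwrite("pics/w4.png",d["img"][:,:,::-1])
d=env.get_image("scene"); cv2.imwrite("pics/s4.png",cv2.resize(d["img"][80:280,240:560,::-1],None,fx=2.5,fy=2.5))
E
```

```text
t 4.70 grasp M [0.182  0.0002 0.0774] th 0.013 r 0.1820 F M [-0.3  0.1  0.1] Ftan 0.1 Frad -0.3 w 59.8 axes x [ 0.989 -0.001 -0.149] y [-0.001 -1.     0.001]
[-0.00158379  0.00020931  0.00269994]
```

View pics/w4.png

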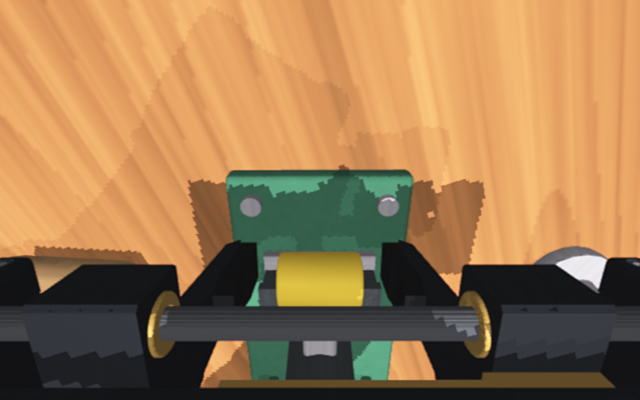

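View pics/s4.png

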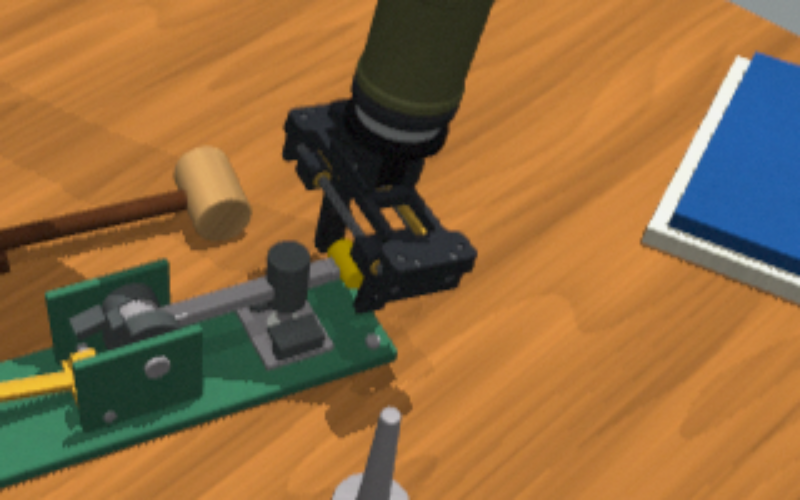

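>>> send_rows --increments '[{"jaw": 0.045, "tx": -0.0016, "ty": 0, "tz": 0.002, "wx": 0, "wy": 0, "wz": 0}, {"jaw": 0.03, "tx": 0, "ty": 0, "tz": 0, "wx": 0, "wy": 0, "wz": 0}, {"jaw": 0.03, "tx": 0, "ty": 0, "tz": 0, "wx": 0, "wy": 0, "wz": 0}, {"jaw": 0.03, "tx": 0, "ty": 0, "tz": 0, "wx": 0, "wy": 0, "wz": 0}, {"jaw": 0.03, "tx": 0, "ty": 0, "tz": 0, "wx": 0, "wy": 0, "wz": 0}, {"jaw": 0.03, "tx": 0, "ty": 0, "tz": 0, "wx": 0, "wy": 0, "wz": 0}, {"jaw": 0.03, "tx": 0, "ty": 0, "tz": 0, "wx": 0, "wy": 0, "wz": 0}, {"jaw": 0.03, "tx": 0, "ty": 0, "tz": 0, "wx": 0, "wy": 0, "wz": 0}]' --squeeze 40

```text
time_s: 5.47
position: [0.6315, 0.1339, 0.0564]
tcp_rot: [3.14, 0.15, 1.231]
ft_force: [2.8, -1.0, -0.4]
grip_width: 0.402
```

```bash
python3 - <<'E'
from h import *
m,R=rep()
# arc table in tool axes, 0.06 rad steps from th=0
for a,b in [(0,1.0)]:
    t=np.arange(0,1.75,.1)
    P=np.c_[.18*np.cos(t),0*t,.075+.18*np.sin(t)]
    D=(R.T@np.diff(P,axis=0).T).T
    for ti,d in zip(t,D): print(round(ti,2),(d*1e3).round(1))
E
```

```text
t 5.47 grasp M [ 1.796e-01 -1.000e-04  7.520e-02] th 0.001 r 0.1796 F M [ 0.  -3.  -0.4] Ftan -0.4 Frad 0.0 w 35.4 axes x [ 0.989 -0.002 -0.149] y [-0.001 -1.     0.001]
0.0 [ -3.6   0.  -17.6]
0.1 [ -5.3   0.  -17.2]
0.2 [ -7.    0.  -16.6]
0.3 [ -8.6   0.  -15.8]
0.4 [-10.2   0.  -14.9]
0.5 [-11.6   0.  -13.8]
0.6 [-12.9   0.  -12.5]
0.7 [-14.1   0.  -11.2]
0.8 [-15.1   0.   -9.7]
0.9 [-16.    0.   -8.2]
1.0 [-16.8   0.   -6.5]
1.1 [-17.3   0.   -4.8]
1.2 [-17.7   0.   -3.1]
1.3 [-17.9   0.   -1.3]
1.4 [-18.    0.    0.5]
1.5 [-17.8   0.    2.3]
1.6 [-17.5   0.    4.1]
```

>>> send_rows --increments '[{"jaw": 0.03, "tx": -0.0014, "ty": 0, "tz": -0.0089, "wx": 0, "wy": 0, "wz": 0}, {"jaw": 0.03, "tx": -0.0022, "ty": 0, "tz": -0.0087, "wx": 0, "wy": 0, "wz": 0}, {"jaw": 0.03, "tx": -0.0025, "ty": 0, "tz": -0.0087, "wx": 0, "wy": 0, "wz": 0}, {"jaw": 0.03, "tx": -0.0028, "ty": 0, "tz": -0.0085, "wx": 0, "wy": 0, "wz": 0}, {"jaw": 0.03, "tx": -0.0033, "ty": 0, "tz": -0.0084, "wx": 0, "wy": 0, "wz": 0}, {"jaw": 0.03, "tx": -0.0037, "ty": 0, "tz": -0.0082, "wx": 0, "wy": 0, "wz": 0}, {"jaw": 0.03, "tx": -0.0041, "ty": 0, "tz": -0.008, "wx": 0, "wy": 0, "wz": 0}, {"jaw": 0.03, "tx": -0.0045, "ty": 0, "tz": -0.0078, "wx": 0, "wy": 0, "wz": 0}, {"jaw": 0.03, "tx": 0, "ty": 0, "tz": 0, "wx": 0, "wy": 0, "wz": 0}]' --squeeze 40

```text
time_s: 6.22
position: [0.6269, 0.121, 0.1274]
tcp_rot: [3.14, 0.148, 1.231]
ft_force: [4.7, 1.4, -7.7]
grip_width: 0.404
```

```bash
python3 - <<'E'
from h import *
m,R=rep()
d=env.get_image("scene"); cv2.imwrite("pics/s5.png",cv2.resize(d["img"][80:280,240:560,::-1],None,fx=2.5,fy=2.5))
E
```

```text
t 6.22 grasp M [ 0.166  -0.      0.1462] th 0.405 r 0.1806 F M [ 2.9 -3.9 -7.7] Ftan -8.2 Frad -0.4 w 35.5 axes x [ 0.989 -0.002 -0.147] y [-0.001 -1.     0.002]
```

View pics/s5.png

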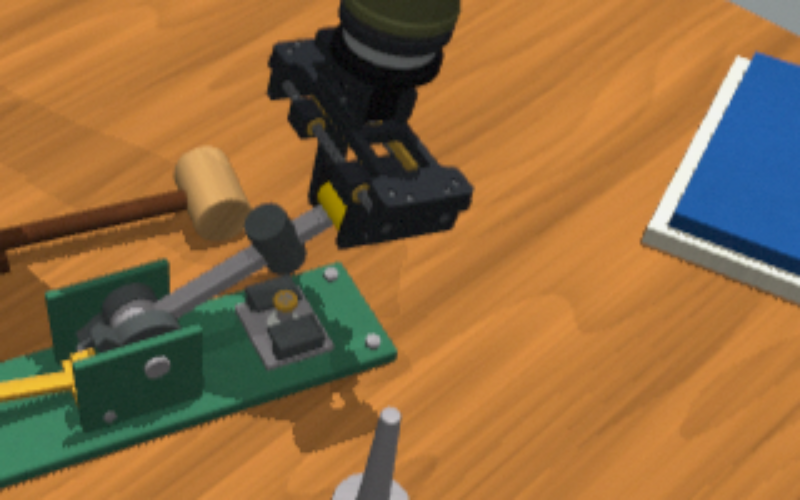

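The arm follows the gripper, held by its grip, and Ftan is −8 N as expected. Next I'll swing it to about 0.95 rad.

>>> send_rows --increments '[{"jaw": 0.03, "tx": -0.005, "ty": 0, "tz": -0.0075, "wx": 0, "wy": 0, "wz": 0}, {"jaw": 0.03, "tx": -0.0052, "ty": 0, "tz": -0.0074, "wx": 0, "wy": 0, "wz": 0}, {"jaw": 0.03, "tx": -0.0056, "ty": 0, "tz": -0.007, "wx": 0, "wy": 0, "wz": 0}, {"jaw": 0.03, "tx": -0.006, "ty": 0, "tz": -0.0068, "wx": 0, "wy": 0, "wz": 0}, {"jaw": 0.03, "tx": -0.0063, "ty": 0, "tz": -0.0064, "wx": 0, "wy": 0, "wz": 0}, {"jaw": 0.03, "tx": -0.0066, "ty": 0, "tz": -0.0061, "wx": 0, "wy": 0, "wz": 0}, {"jaw": 0.03, "tx": -0.0069, "ty": 0, "tz": -0.0058, "wx": 0, "wy": 0, "wz": 0}, {"jaw": 0.03, "tx": -0.0072, "ty": 0, "tz": -0.0054, "wx": 0, "wy": 0, "wz": 0}, {"jaw": 0.03, "tx": -0.0074, "ty": 0, "tz": -0.005, "wx": 0, "wy": 0, "wz": 0}, {"jaw": 0.03, "tx": -0.0077, "ty": 0, "tz": -0.0047, "wx": 0, "wy": 0, "wz": 0}, {"jaw": 0.03, "tx": 0, "ty": 0, "tz": 0, "wx": 0, "wy": 0, "wz": 0}]' --squeeze 40

```text
time_s: 7.18
position: [0.6096, 0.0716, 0.1976]
tcp_rot: [3.139, 0.145, 1.232]
ft_force: [6.6, 3.1, -8.2]
grip_width: 0.403
```

```bash
cat > nxt.py <<'E'
from h import *
import sys
m,R=rep()
th0=np.arctan2(m[2]-.075,m[0])
st=float(sys.argv[1]);n=int(sys.argv[2])
t=th0+st*np.arange(1,n+1)
P=np.vstack([m,np.c_[.18*np.cos(t),0*t,.075+.18*np.sin(t)]])
print(((R.T@np.diff(P,axis=0).T).T*1e3).round(1).tolist())
E
python3 nxt.py 0.03 6
```

```text
t 7.18 grasp M [ 0.1135 -0.      0.2164] th 0.894 r 0.1813 F M [ 5.1 -5.2 -8.2] Ftan -9.1 Frad -3.1 w 35.5 axes x [ 0.99  -0.001 -0.144] y [-0.001 -1.     0.002]
[[-5.4, -0.0, -1.5], [-4.8, 0.0, -2.5], [-4.8, 0.0, -2.4], [-4.9, 0.0, -2.2], [-5.0, 0.0, -2.1], [-5.0, 0.0, -1.9]]
```

>>> send_rows --increments '[{"jaw": 0.03, "tx": -0.0052, "ty": 0, "tz": -0.0018, "wx": 0, "wy": 0, "wz": 0}, {"jaw": 0.03, "tx": -0.0049, "ty": 0, "tz": -0.0022, "wx": 0, "wy": 0, "wz": 0}, {"jaw": 0.03, "tx": -0.005, "ty": 0, "tz": -0.0021, "wx": 0, "wy": 0, "wz": 0}, {"jaw": 0.03, "tx": -0.005, "ty": 0, "tz": -0.0019, "wx": 0, "wy": 0, "wz": 0}, {"jaw": 0.03, "tx": 0, "ty": 0, "tz": 0, "wx": 0, "wy": 0, "wz": 0}, {"jaw": 0.03, "tx": 0, "ty": 0, "tz": 0, "wx": 0, "wy": 0, "wz": 0}]' --squeeze 40

```text
time_s: 7.68
position: [0.6044, 0.0568, 0.2088]
tcp_rot: [3.138, 0.141, 1.234]
ft_force: [7.2, 5.0, -2.4]
grip_width: 0.403
```

```bash
python3 nxt.py 0.025 8
```

```text
t 7.68 grasp M [ 0.0978 -0.      0.2276] th 1.001 r 0.1812 F M [ 7.1 -5.1 -2.4] Ftan -7.2 Frad 1.8 w 35.5 axes x [ 0.99   0.001 -0.141] y [ 0.002 -1.     0.004]
[[-4.6, -0.0, -0.7], [-4.2, 0.0, -1.7], [-4.2, 0.0, -1.6], [-4.2, 0.0, -1.5], [-4.3, 0.0, -1.4], [-4.3, -0.0, -1.3], [-4.3, -0.0, -1.2], [-4.4, -0.0, -1.1]]
```

>>> send_rows --increments '[{"jaw": 0.03, "tx": -0.0025, "ty": 0.0003, "tz": -0.001, "wx": 0, "wy": 0, "wz": 0}, {"jaw": 0.03, "tx": -0.0025, "ty": 0.0003, "tz": -0.001, "wx": 0, "wy": 0, "wz": 0}, {"jaw": 0.03, "tx": 0, "ty": 0, "tz": 0, "wx": 0, "wy": 0, "wz": 0}, {"jaw": 0.03, "tx": 0, "ty": 0, "tz": 0, "wx": 0, "wy": 0, "wz": 0}]' --squeeze 40

```text
time_s: 8.02
position: [0.6031, 0.053, 0.2113]
tcp_rot: [3.139, 0.141, 1.235]
ft_force: [6.6, 6.1, -2.7]
grip_width: 0.402
```

```bash
python3 nxt.py 0.025 3
```

```text
t 8.02 grasp M [ 9.380e-02 -1.000e-04  2.301e-01] th 1.027 r 0.1812 F M [ 8.  -4.2 -2.7] Ftan -8.2 Frad 1.8 w 35.5 axes x [ 0.99   0.002 -0.14 ] y [ 0.002 -1.     0.003]
[[-4.7, -0.1, -0.6], [-4.2, -0.0, -1.6], [-4.2, -0.0, -1.5]]
```

>>> send_rows --increments '[{"jaw": 0.03, "tx": -0.0025, "ty": 0.0003, "tz": -0.001, "wx": 0, "wy": 0, "wz": 0}, {"jaw": 0.03, "tx": -0.0025, "ty": 0.0003, "tz": -0.001, "wx": 0, "wy": 0, "wz": 0}, {"jaw": 0.03, "tx": 0, "ty": 0, "tz": 0, "wx": 0, "wy": 0, "wz": 0}, {"jaw": 0.03, "tx": 0, "ty": 0, "tz": 0, "wx": 0, "wy": 0, "wz": 0}]' --squeeze 40

```text
time_s: 8.35
position: [0.6016, 0.0488, 0.2139]
tcp_rot: [3.14, 0.141, 1.235]
ft_force: [5.1, 7.0, -2.4]
grip_width: 0.405
```

```bash
python3 nxt.py 0.025 3
```

```text
t 8.35 grasp M [ 8.930e-02 -1.000e-04  2.327e-01] th 1.055 r 0.1813 F M [ 8.3 -2.5 -2.4] Ftan -8.4 Frad 2.0 w 35.7 axes x [ 0.99   0.002 -0.14 ] y [ 0.003 -1.     0.002]
[[-4.7, -0.1, -0.4], [-4.2, -0.0, -1.5], [-4.3, -0.0, -1.4]]
```

>>> send_rows --increments '[{"jaw": 0.03, "tx": -0.0026, "ty": 0.0002, "tz": -0.0009, "wx": 0, "wy": 0, "wz": 0}, {"jaw": 0.03, "tx": -0.0026, "ty": 0.0001, "tz": -0.0009, "wx": 0, "wy": 0, "wz": 0}, {"jaw": 0.03, "tx": 0, "ty": 0, "tz": 0, "wx": 0, "wy": 0, "wz": 0}, {"jaw": 0.03, "tx": 0, "ty": 0, "tz": 0, "wx": 0, "wy": 0, "wz": 0}]' --squeeze 40

```text
time_s: 8.68
position: [0.6, 0.044, 0.2167]
tcp_rot: [3.14, 0.141, 1.235]
ft_force: [3.8, 7.0, -0.3]
grip_width: 0.399
```

```bash
python3 nxt.py 0.025 3
```

```text
t 8.68 grasp M [ 8.420e-02 -1.000e-04  2.355e-01] th 1.088 r 0.1812 F M [ 7.9 -1.3 -0.3] Ftan -7.1 Frad 3.4 w 35.2 axes x [ 0.99   0.002 -0.141] y [ 0.003 -1.     0.001]
[[-4.7, -0.1, -0.3], [-4.3, -0.0, -1.3], [-4.3, -0.0, -1.2]]
```

>>> send_rows --increments '[{"jaw": 0.03, "tx": -0.0026, "ty": 0, "tz": -0.0008, "wx": 0, "wy": 0, "wz": 0}, {"jaw": 0.03, "tx": -0.0026, "ty": 0, "tz": -0.0008, "wx": 0, "wy": 0, "wz": 0}, {"jaw": 0.03, "tx": 0, "ty": 0, "tz": 0, "wx": 0, "wy": 0, "wz": 0}, {"jaw": 0.03, "tx": 0, "ty": 0, "tz": 0, "wx": 0, "wy": 0, "wz": 0}]' --squeeze 40

```text
time_s: 9.02
position: [0.5984, 0.0396, 0.219]
tcp_rot: [3.14, 0.141, 1.236]
ft_force: [3.9, 6.6, -0.8]
grip_width: 0.398
```

```bash
python3 nxt.py 0.025 3
```

```text
t 9.02 grasp M [ 7.960e-02 -1.000e-04  2.378e-01] th 1.116 r 0.1812 F M [ 7.5 -1.5 -0.8] Ftan -7.1 Frad 2.6 w 35.1 axes x [ 0.99   0.003 -0.14 ] y [ 0.003 -1.     0.001]
[[-4.7, -0.1, -0.2], [-4.3, -0.0, -1.2], [-4.4, -0.0, -1.1]]
```

>>> send_rows --increments '[{"jaw": 0.03, "tx": -0.0026, "ty": 0, "tz": -0.0006, "wx": 0, "wy": 0, "wz": 0}, {"jaw": 0.03, "tx": -0.0026, "ty": 0, "tz": -0.0006, "wx": 0, "wy": 0, "wz": 0}, {"jaw": 0.03, "tx": -0.0015, "ty": 0, "tz": -0.0003, "wx": 0, "wy": 0, "wz": 0}, {"jaw": 0.03, "tx": 0, "ty": 0, "tz": 0, "wx": 0, "wy": 0, "wz": 0}, {"jaw": 0.03, "tx": 0, "ty": 0, "tz": 0, "wx": 0, "wy": 0, "wz": 0}]' --squeeze 40

```text
time_s: 9.43
position: [0.5965, 0.034, 0.2218]
tcp_rot: [3.14, 0.14, 1.236]
ft_force: [3.8, 8.6, 0.8]
grip_width: 0.404
```

```bash
python3 nxt.py 0.025 3
```

```text
t 9.43 grasp M [ 7.360e-02 -1.000e-04  2.406e-01] th 1.153 r 0.1812 F M [ 9.3 -0.7  0.8] Ftan -8.2 Frad 4.5 w 35.6 axes x [ 0.99   0.003 -0.14 ] y [ 0.003 -1.     0.002]
[[-4.7, -0.1, -0.0], [-4.4, -0.0, -1.1], [-4.4, -0.0, -1.0]]
```

>>> send_rows --increments '[{"jaw": 0.03, "tx": -0.0026, "ty": 0, "tz": -0.0009, "wx": 0, "wy": 0, "wz": 0}, {"jaw": 0.03, "tx": -0.0026, "ty": 0, "tz": -0.0009, "wx": 0, "wy": 0, "wz": 0}, {"jaw": 0.03, "tx": -0.0014, "ty": 0, "tz": -0.0005, "wx": 0, "wy": 0, "wz": 0}, {"jaw": 0.03, "tx": 0, "ty": 0, "tz": 0, "wx": 0, "wy": 0, "wz": 0}, {"jaw": 0.03, "tx": 0, "ty": 0, "tz": 0, "wx": 0, "wy": 0, "wz": 0}]' --squeeze 40

```text
time_s: 9.85
position: [0.5942, 0.0275, 0.2246]
tcp_rot: [3.14, 0.141, 1.236]
ft_force: [3.8, 7.6, -0.4]
grip_width: 0.402
```

```bash
python3 nxt.py 0.025 3
```

```text
t 9.85 grasp M [ 6.680e-02 -1.000e-04  2.434e-01] th 1.193 r 0.1812 F M [ 8.4 -1.1 -0.4] Ftan -8.0 Frad 2.8 w 35.4 axes x [ 0.99   0.003 -0.141] y [ 0.003 -1.     0.001]
[[-4.7, -0.1, 0.2], [-4.4, -0.0, -0.9], [-4.4, -0.0, -0.8]]
```

>>> send_rows --increments '[{"jaw": 0.03, "tx": -0.0026, "ty": 0, "tz": -0.0006, "wx": 0, "wy": 0, "wz": 0}, {"jaw": 0.03, "tx": -0.0026, "ty": 0, "tz": -0.0006, "wx": 0, "wy": 0, "wz": 0}, {"jaw": 0.03, "tx": -0.0014, "ty": 0, "tz": -0.0004, "wx": 0, "wy": 0, "wz": 0}, {"jaw": 0.03, "tx": 0, "ty": 0, "tz": 0, "wx": 0, "wy": 0, "wz": 0}, {"jaw": 0.03, "tx": 0, "ty": 0, "tz": 0, "wx": 0, "wy": 0, "wz": 0}]' --squeeze 40

```text
time_s: 10.27
position: [0.592, 0.0214, 0.2271]
tcp_rot: [3.141, 0.142, 1.235]
ft_force: [4.7, 7.4, -2.3]
grip_width: 0.398
```

```bash
python3 nxt.py 0.025 3
```

```text
t 10.27 grasp M [ 6.030e-02 -1.000e-04  2.459e-01] th 1.232 r 0.1812 F M [ 8.6 -2.  -2.3] Ftan -8.9 Frad 0.7 w 35.0 axes x [ 0.99   0.002 -0.141] y [ 0.003 -1.     0.001]
[[-4.7, -0.1, 0.4], [-4.4, -0.0, -0.7], [-4.5, -0.0, -0.6]]
```

>>> send_rows --increments '[{"jaw": 0.03, "tx": -0.0026, "ty": 0, "tz": -0.0004, "wx": 0, "wy": 0, "wz": 0}, {"jaw": 0.03, "tx": -0.0026, "ty": 0, "tz": -0.0004, "wx": 0, "wy": 0, "wz": 0}, {"jaw": 0.03, "tx": 0, "ty": 0, "tz": 0, "wx": 0, "wy": 0, "wz": 0}, {"jaw": 0.03, "tx": 0, "ty": 0, "tz": 0, "wx": 0, "wy": 0, "wz": 0}]' --squeeze 40

```text
time_s: 10.6
position: [0.5904, 0.0167, 0.2288]
tcp_rot: [3.14, 0.142, 1.236]
ft_force: [4.1, 6.8, -0.0]
grip_width: 0.405
```

```bash
python3 nxt.py 0.025 3
```

```text
t 10.60 grasp M [ 5.530e-02 -1.000e-04  2.476e-01] th 1.261 r 0.1812 F M [ 7.8 -1.6 -0. ] Ftan -7.5 Frad 2.4 w 35.7 axes x [ 0.99   0.003 -0.141] y [ 0.003 -1.     0.001]
[[-4.7, -0.1, 0.5], [-4.5, -0.0, -0.6], [-4.5, -0.0, -0.5]]
```

>>> send_rows --increments '[{"jaw": 0.03, "tx": -0.0026, "ty": 0, "tz": -0.0004, "wx": 0, "wy": 0, "wz": 0}, {"jaw": 0.03, "tx": -0.0026, "ty": 0, "tz": -0.0004, "wx": 0, "wy": 0, "wz": 0}, {"jaw": 0.03, "tx": 0, "ty": 0, "tz": 0, "wx": 0, "wy": 0, "wz": 0}, {"jaw": 0.03, "tx": 0, "ty": 0, "tz": 0, "wx": 0, "wy": 0, "wz": 0}]' --squeeze 40

```text
time_s: 10.93
position: [0.5887, 0.0118, 0.2303]
tcp_rot: [3.14, 0.142, 1.235]
ft_force: [4.5, 7.8, -0.9]
grip_width: 0.402
```

```bash
python3 nxt.py 0.025 3
```

```text
t 10.93 grasp M [ 5.010e-02 -2.000e-04  2.492e-01] th 1.291 r 0.1812 F M [ 8.8 -1.6 -0.9] Ftan -8.8 Frad 1.5 w 35.4 axes x [ 0.99   0.002 -0.141] y [ 0.003 -1.     0.001]
[[-4.6, -0.2, 0.6], [-4.5, -0.0, -0.5], [-4.5, -0.0, -0.3]]
```

>>> send_rows --increments '[{"jaw": 0.03, "tx": -0.0027, "ty": 0, "tz": -0.0003, "wx": 0, "wy": 0, "wz": 0}, {"jaw": 0.03, "tx": -0.0027, "ty": 0, "tz": -0.0003, "wx": 0, "wy": 0, "wz": 0}, {"jaw": 0.03, "tx": 0, "ty": 0, "tz": 0, "wx": 0, "wy": 0, "wz": 0}, {"jaw": 0.03, "tx": 0, "ty": 0, "tz": 0, "wx": 0, "wy": 0, "wz": 0}]' --squeeze 40

```text
time_s: 11.27
position: [0.5871, 0.0074, 0.2316]
tcp_rot: [3.14, 0.141, 1.236]
ft_force: [5.0, 7.4, -2.3]
grip_width: 0.398
```

```bash
python3 nxt.py 0.025 3
```

```text
t 11.27 grasp M [ 4.540e-02 -2.000e-04  2.505e-01] th 1.317 r 0.1812 F M [ 8.6 -2.2 -2.3] Ftan -8.9 Frad -0.0 w 35.1 axes x [ 0.99   0.003 -0.141] y [ 0.003 -1.     0.001]
[[-4.6, -0.2, 0.8], [-4.5, -0.0, -0.3], [-4.5, -0.0, -0.2]]
```

>>> send_rows --increments '[{"jaw": 0.03, "tx": -0.0027, "ty": 0, "tz": -0.0002, "wx": 0, "wy": 0, "wz": 0}, {"jaw": 0.03, "tx": -0.0027, "ty": 0, "tz": -0.0001, "wx": 0, "wy": 0, "wz": 0}, {"jaw": 0.03, "tx": 0, "ty": 0, "tz": 0, "wx": 0, "wy": 0, "wz": 0}, {"jaw": 0.03, "tx": 0, "ty": 0, "tz": 0, "wx": 0, "wy": 0, "wz": 0}]' --squeeze 40

```text
time_s: 11.6
position: [0.586, 0.0043, 0.2325]
tcp_rot: [3.14, 0.138, 1.237]
ft_force: [6.1, 10.3, -4.0]
grip_width: 0.399
```

```bash
python3 nxt.py 0.025 3
```

```text
t 11.60 grasp M [ 4.210e-02 -1.000e-04  2.513e-01] th 1.336 r 0.1812 F M [11.7 -2.3 -4. ] Ftan -12.4 Frad -1.2 w 35.1 axes x [ 0.991  0.004 -0.137] y [ 0.004 -1.     0.002]
[[-4.6, -0.1, 0.9], [-4.5, -0.0, -0.3], [-4.5, -0.0, -0.2]]
```

Force jumped to −12.4 N and motion lagged, so the stop has been touched and the click should be past. I'll back off gently to see whether the catch takes the load.

>>> send_rows --increments '[{"jaw": 0.03, "tx": 0.003, "ty": 0, "tz": 0.0002, "wx": 0, "wy": 0, "wz": 0}, {"jaw": 0.03, "tx": 0.003, "ty": 0, "tz": 0.0002, "wx": 0, "wy": 0, "wz": 0}, {"jaw": 0.03, "tx": 0.003, "ty": 0, "tz": 0.0003, "wx": 0, "wy": 0, "wz": 0}, {"jaw": 0.03, "tx": 0, "ty": 0, "tz": 0, "wx": 0, "wy": 0, "wz": 0}, {"jaw": 0.03, "tx": 0, "ty": 0, "tz": 0, "wx": 0, "wy": 0, "wz": 0}]' --squeeze 40

```text
time_s: 12.02
position: [0.5879, 0.0095, 0.231]
tcp_rot: [3.141, 0.144, 1.236]
ft_force: [3.5, 4.9, 2.4]
grip_width: 0.404
```

```bash
python3 nxt.py -0.025 3
```

```text
t 12.02 grasp M [ 4.770e-02 -2.000e-04  2.498e-01] th 1.305 r 0.1812 F M [ 5.8 -1.7  2.4] Ftan -4.9 Frad 3.8 w 35.6 axes x [ 0.99   0.003 -0.143] y [ 0.003 -1.     0.001]
[[4.3, -0.1, 1.8], [4.4, 0.0, 0.7], [4.4, 0.0, 0.8]]
```

>>> send_rows --increments '[{"jaw": 0.03, "tx": 0.0025, "ty": 0, "tz": 0.0002, "wx": 0, "wy": 0, "wz": 0}, {"jaw": 0.03, "tx": 0.0025, "ty": 0, "tz": 0.0002, "wx": 0, "wy": 0, "wz": 0}, {"jaw": 0.03, "tx": 0, "ty": 0, "tz": 0, "wx": 0, "wy": 0, "wz": 0}, {"jaw": 0.03, "tx": 0, "ty": 0, "tz": 0, "wx": 0, "wy": 0, "wz": 0}]' --squeeze 40

```text
time_s: 12.35
position: [0.5891, 0.013, 0.2299]
tcp_rot: [3.141, 0.146, 1.235]
ft_force: [1.7, 4.4, 2.6]
grip_width: 0.401
```

```bash
python3 nxt.py -0.025 3
```

```text
t 12.35 grasp M [ 5.150e-02 -1.000e-04  2.487e-01] th 1.283 r 0.1812 F M [ 4.8 -0.2  2.6] Ftan -3.8 Frad 3.9 w 35.3 axes x [ 0.989  0.002 -0.145] y [ 0.002 -1.     0.001]
[[4.3, -0.1, 1.8], [4.4, 0.0, 0.8], [4.4, 0.0, 0.9]]
```

>>> send_rows --increments '[{"jaw": 0.03, "tx": 0.0025, "ty": 0, "tz": 0.0002, "wx": 0, "wy": 0, "wz": 0}, {"jaw": 0.03, "tx": 0.0025, "ty": 0, "tz": 0.0002, "wx": 0, "wy": 0, "wz": 0}, {"jaw": 0.03, "tx": 0, "ty": 0, "tz": 0, "wx": 0, "wy": 0, "wz": 0}, {"jaw": 0.03, "tx": 0, "ty": 0, "tz": 0, "wx": 0, "wy": 0, "wz": 0}]' --squeeze 40

```text
time_s: 12.68
position: [0.5903, 0.0165, 0.2287]
tcp_rot: [3.141, 0.147, 1.234]
ft_force: [1.6, 4.5, 4.9]
grip_width: 0.398
```

```bash
python3 nxt.py -0.025 3
```

```text
t 12.68 grasp M [ 5.520e-02 -2.000e-04  2.475e-01] th 1.261 r 0.1811 F M [ 4.8 -0.   4.9] Ftan -3.1 Frad 6.2 w 35.1 axes x [ 0.989  0.001 -0.147] y [ 0.001 -1.     0.   ]
[[4.3, -0.2, 1.9], [4.4, 0.0, 0.9], [4.4, 0.0, 1.0]]
```

>>> send_rows --increments '[{"jaw": 0.03, "tx": 0.0025, "ty": 0, "tz": 0.0, "wx": 0, "wy": 0, "wz": 0}, {"jaw": 0.03, "tx": 0.0025, "ty": 0, "tz": 0.0, "wx": 0, "wy": 0, "wz": 0}, {"jaw": 0.03, "tx": 0, "ty": 0, "tz": 0, "wx": 0, "wy": 0, "wz": 0}, {"jaw": 0.03, "tx": 0, "ty": 0, "tz": 0, "wx": 0, "wy": 0, "wz": 0}]' --squeeze 25

```text
time_s: 13.02
position: [0.591, 0.0185, 0.2279]
tcp_rot: [-3.141, 0.152, 1.232]
ft_force: [-1.0, 2.0, 7.0]
grip_width: 0.406
```

```bash
python3 nxt.py -0.025 3
```

```text
t 13.02 grasp M [ 5.750e-02 -2.000e-04  2.466e-01] th 1.248 r 0.1810 F M [1.5 1.5 7. ] Ftan 0.7 Frad 7.1 w 35.8 axes x [ 0.989 -0.001 -0.151] y [-0.001 -1.    -0.001]
[[4.3, -0.2, 1.8], [4.4, -0.0, 0.9], [4.4, -0.0, 1.0]]
```

>>> send_rows --increments '[{"jaw": 0.03, "tx": 0.0015, "ty": 0, "tz": -0.001, "wx": 0, "wy": 0, "wz": 0}, {"jaw": 0.03, "tx": 0.0015, "ty": 0, "tz": -0.001, "wx": 0, "wy": 0, "wz": 0}, {"jaw": 0.03, "tx": 0, "ty": 0, "tz": 0, "wx": 0, "wy": 0, "wz": 0}, {"jaw": 0.03, "tx": 0, "ty": 0, "tz": 0, "wx": 0, "wy": 0, "wz": 0}]' --squeeze 25

```text
time_s: 13.35
position: [0.5913, 0.0193, 0.2277]
tcp_rot: [-3.139, 0.155, 1.231]
ft_force: [0.1, -5.1, -5.8]
grip_width: 0.404
```

```bash
python3 nxt.py -0.025 3
```

```text
t 13.35 grasp M [ 5.830e-02 -2.000e-04  2.465e-01] th 1.243 r 0.1811 F M [-4.8 -1.7 -5.8] Ftan 2.6 Frad -7.0 w 35.6 axes x [ 0.988 -0.002 -0.155] y [-0.003 -1.    -0.003]
[[4.2, -0.2, 1.9], [4.4, -0.0, 0.9], [4.4, -0.0, 1.0]]
```

The catch holds the arm at 1.243 rad, with the tangential force reversed in sign. I'll release and retreat upward.

>>> send_rows --increments '[{"jaw": 0.03, "tx": -0.0015, "ty": 0, "tz": 0.001, "wx": 0, "wy": 0, "wz": 0}, {"jaw": 0.045, "tx": 0, "ty": 0, "tz": 0, "wx": 0, "wy": 0, "wz": 0}, {"jaw": 0.055, "tx": 0, "ty": 0, "tz": 0, "wx": 0, "wy": 0, "wz": 0}, {"jaw": 0.055, "tx": 0, "ty": 0, "tz": 0, "wx": 0, "wy": 0, "wz": 0}, {"jaw": 0.06, "tx": 0, "ty": 0, "tz": 0, "wx": 0, "wy": 0, "wz": 0}]' --squeeze 25

```text
time_s: 13.77
position: [0.5926, 0.0215, 0.2285]
tcp_rot: [3.141, 0.148, 1.232]
ft_force: [0.6, -0.2, -0.2]
grip_width: 0.667
```

```bash
python3 - <<'E'
from h import *
m,R=rep()
d=env.get_image("scene"); cv2.imwrite("pics/s6.png",cv2.resize(d["img"][80:280,240:560,::-1],None,fx=2.5,fy=2.5))
E
```

```text
t 13.77 grasp M [ 0.0607 -0.0006  0.2473] th 1.232 r 0.1827 F M [ 0.  -0.6 -0.2] Ftan -0.1 Frad -0.2 w 58.8 axes x [ 0.989 -0.001 -0.148] y [-0.    -1.     0.001]
```

View pics/s6.png

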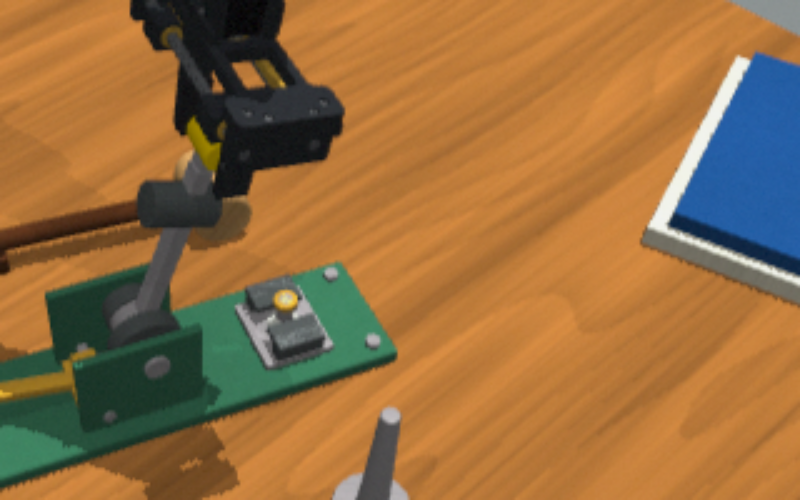

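>>> send_rows --increments '[{"jaw": 0.06, "tx": 0, "ty": 0, "tz": -0.01, "wx": 0, "wy": 0, "wz": 0}, {"jaw": 0.06, "tx": 0, "ty": 0, "tz": -0.02, "wx": 0, "wy": 0, "wz": 0}, {"jaw": 0.06, "tx": 0, "ty": 0, "tz": -0.03, "wx": 0, "wy": 0, "wz": 0}, {"jaw": 0.06, "tx": 0, "ty": 0, "tz": -0.03, "wx": 0, "wy": 0, "wz": 0}, {"jaw": 0.06, "tx": 0, "ty": 0, "tz": -0.03, "wx": 0, "wy": 0, "wz": 0}, {"jaw": 0.0, "tx": 0, "ty": 0, "tz": 0, "wx": 0, "wy": 0.075, "wz": 0}, {"jaw": 0.0, "tx": 0, "ty": 0, "tz": 0, "wx": 0, "wy": 0.075, "wz": 0}, {"jaw": 0.0, "tx": -0.02, "ty": 0, "tz": 0, "wx": 0, "wy": 0, "wz": 0}, {"jaw": 0.0, "tx": -0.03, "ty": 0, "tz": 0, "wx": 0, "wy": 0, "wz": 0}, {"jaw": 0.0, "tx": -0.03, "ty": 0, "tz": 0, "wx": 0, "wy": 0, "wz": 0}, {"jaw": 0.0, "tx": -0.03, "ty": 0, "tz": 0, "wx": 0, "wy": 0, "wz": 0}, {"jaw": 0.0, "tx": 0, "ty": 0, "tz": 0, "wx": 0, "wy": 0, "wz": 0}]' --squeeze 25

```text
time_s: 14.82
position: [0.5597, -0.0743, 0.3476]
tcp_rot: [3.141, 0.006, 1.222]
ft_force: [0.4, 0.2, -0.6]
grip_width: 0.174
```

```bash
python3 - <<'E'
from h import *
m,R=rep()
d=env.get_image("scene"); cv2.imwrite("pics/s7.png",d["img"][:,:,::-1])
d=env.get_image("top"); cv2.imwrite("pics/t7.png",d["img"][:,:,::-1])
E
```

```text
t 14.82 grasp M [-0.0433 -0.0013  0.3666] th 1.718 r 0.2947 F M [ 0.4 -0.3 -0.6] Ftan -0.3 Frad -0.6 w 15.3 axes x [ 1.    -0.011 -0.006] y [-0.011 -1.     0.001]
```

View pics/s7.png

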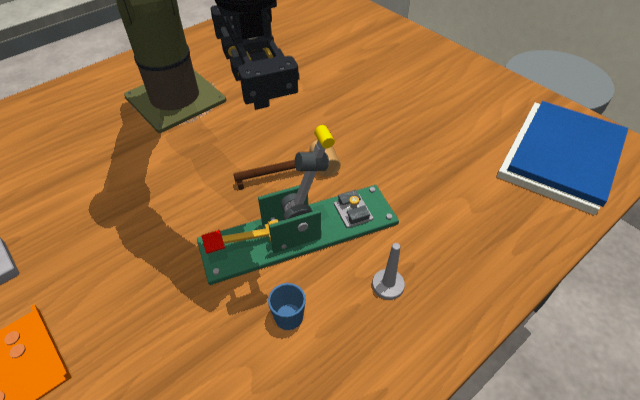

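>>> send_rows --increments '[{"jaw": 0.0, "tx": -0.03, "ty": -0.0005, "tz": 0, "wx": 0, "wy": 0, "wz": -0.01}, {"jaw": 0.0, "tx": -0.03, "ty": 0, "tz": 0, "wx": 0, "wy": 0.005, "wz": 0}, {"jaw": 0.0, "tx": -0.03, "ty": 0, "tz": 0, "wx": 0, "wy": 0, "wz": 0}, {"jaw": 0.0, "tx": -0.03, "ty": 0, "tz": 0.01, "wx": 0, "wy": 0, "wz": 0}, {"jaw": 0.0, "tx": 0, "ty": 0, "tz": 0.03, "wx": 0, "wy": 0, "wz": 0}, {"jaw": 0.0, "tx": 0, "ty": 0, "tz": 0.035, "wx": 0, "wy": 0, "wz": 0}, {"jaw": 0.0, "tx": 0, "ty": 0, "tz": 0.035, "wx": 0, "wy": 0, "wz": 0}, {"jaw": 0.0, "tx": 0, "ty": 0, "tz": 0.035, "wx": 0, "wy": 0, "wz": 0}, {"jaw": 0.0, "tx": 0, "ty": 0, "tz": 0.035, "wx": 0, "wy": 0, "wz": 0}, {"jaw": 0.0, "tx": 0, "ty": 0, "tz": 0.03, "wx": 0, "wy": 0, "wz": 0}, {"jaw": 0.0, "tx": 0, "ty": 0, "tz": 0, "wx": 0, "wy": 0, "wz": 0}, {"jaw": 0.0, "tx": 0, "ty": 0, "tz": 0, "wx": 0, "wy": 0, "wz": 0}]' --squeeze 25

```text
time_s: 15.92
position: [0.5228, -0.177, 0.1361]
tcp_rot: [-3.14, -0.006, 1.244]
ft_force: [0.1, -0.4, 0.3]
grip_width: 0.006
```

```bash
python3 - <<'E'
from h import *
m,R=rep()
d=env.get_image("scene"); cv2.imwrite("pics/s8.png",cv2.resize(d["img"][120:320,150:470,::-1],None,fx=2.5,fy=2.5))
d=env.get_image("wrist"); cv2.imwrite("pics/w8.png",d["img"][:,:,::-1])
E
```

```text
t 15.92 grasp M [-0.1526 -0.0006  0.1551] th 2.658 r 0.1724 F M [-0.3 -0.2  0.3] Ftan -0.1 Frad 0.4 w 0.5 axes x [1.    0.011 0.006] y [ 0.011 -1.    -0.002]
```

View pics/s8.png

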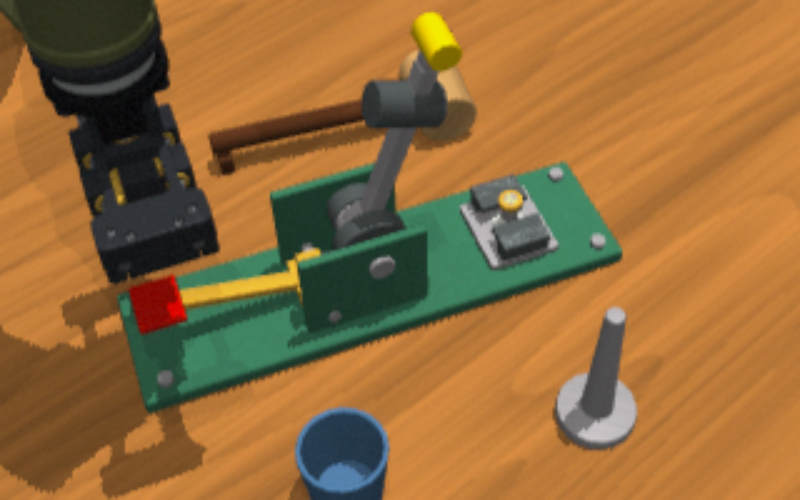

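View pics/w8.png

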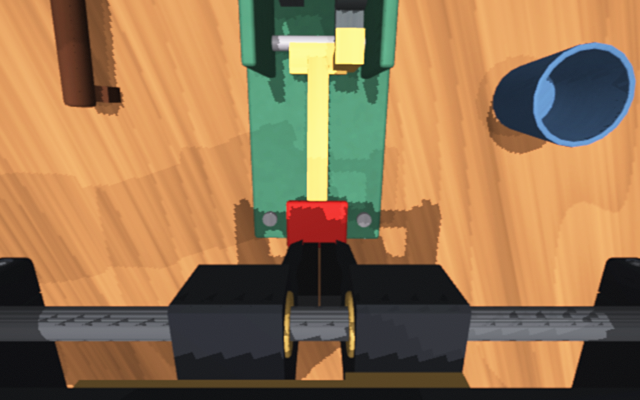

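>>> send_rows --increments '[{"jaw": 0.0, "tx": -0.012, "ty": 0, "tz": 0.01, "wx": 0, "wy": 0, "wz": 0.01}, {"jaw": 0.0, "tx": 0, "ty": 0, "tz": 0.02, "wx": 0, "wy": 0, "wz": 0}, {"jaw": 0.0, "tx": 0, "ty": 0, "tz": 0.02, "wx": 0, "wy": 0, "wz": 0}, {"jaw": 0.0, "tx": 0, "ty": 0, "tz": 0.01, "wx": 0, "wy": 0, "wz": 0}, {"jaw": 0.0, "tx": 0, "ty": 0, "tz": 0.008, "wx": 0, "wy": 0, "wz": 0}, {"jaw": 0.0, "tx": 0, "ty": 0, "tz": 0, "wx": 0, "wy": 0, "wz": 0}, {"jaw": 0.0, "tx": 0, "ty": 0, "tz": 0, "wx": 0, "wy": 0, "wz": 0}]' --squeeze 25

```text
time_s: 16.6
position: [0.519, -0.1901, 0.0689]
tcp_rot: [3.141, -0.005, 1.232]
ft_force: [-0.4, -0.6, -0.7]
grip_width: 0.008
```

```bash
python3 - <<'E'
from h import *
m,R=rep()
d=env.get_image("scene"); cv2.imwrite("pics/s9.png",cv2.resize(d["img"][120:320,150:470,::-1],None,fx=2.5,fy=2.5))
E
```

```text
t 16.60 grasp M [-0.1663 -0.0013  0.0879] th 3.064 r 0.1668 F M [-0.7  0.2 -0.7] Ftan 0.8 Frad 0.6 w 0.7 axes x [ 1.    -0.001  0.005] y [-0.001 -1.     0.001]
```

View pics/s9.png

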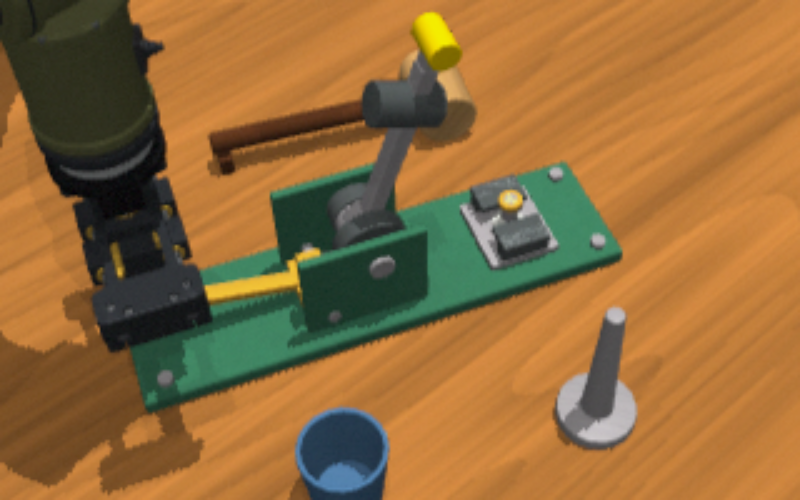

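>>> send_rows --increments '[{"jaw": 0.0, "tx": 0, "ty": 0, "tz": 0.006, "wx": 0, "wy": 0, "wz": 0}, {"jaw": 0.0, "tx": 0, "ty": 0, "tz": 0.005, "wx": 0, "wy": 0, "wz": 0}, {"jaw": 0.0, "tx": 0, "ty": 0, "tz": 0.005, "wx": 0, "wy": 0, "wz": 0}, {"jaw": 0.0, "tx": 0, "ty": 0, "tz": 0.005, "wx": 0, "wy": 0, "wz": 0}, {"jaw": 0.0, "tx": 0, "ty": 0, "tz": 0.005, "wx": 0, "wy": 0, "wz": 0}, {"jaw": 0.0, "tx": 0, "ty": 0, "tz": 0.005, "wx": 0, "wy": 0, "wz": 0}, {"jaw": 0.0, "tx": 0, "ty": 0, "tz": 0.005, "wx": 0, "wy": 0, "wz": 0}, {"jaw": 0.0, "tx": 0, "ty": 0, "tz": 0, "wx": 0, "wy": 0, "wz": 0}, {"jaw": 0.0, "tx": 0, "ty": 0, "tz": 0, "wx": 0, "wy": 0, "wz": 0}]' --squeeze 25

```text
time_s: 17.4
position: [0.5187, -0.1906, 0.0324]
tcp_rot: [3.141, -0.004, 1.231]
ft_force: [0.3, -4.3, 4.0]
grip_width: 0.006
```

```bash
python3 - <<'E'
from h import *
m,R=rep()
d=env.get_image("scene"); cv2.imwrite("pics/s10.png",cv2.resize(d["img"][120:320,150:470,::-1],None,fx=2.5,fy=2.5))
E
```

```text
t 17.40 grasp M [-0.1668 -0.0012  0.0514] th -3.001 r 0.1685 F M [-4.  -1.7  4. ] Ftan -4.6 Frad 3.4 w 0.6 axes x [ 1.    -0.002  0.004] y [-0.002 -1.     0.   ]
```

View pics/s10.png

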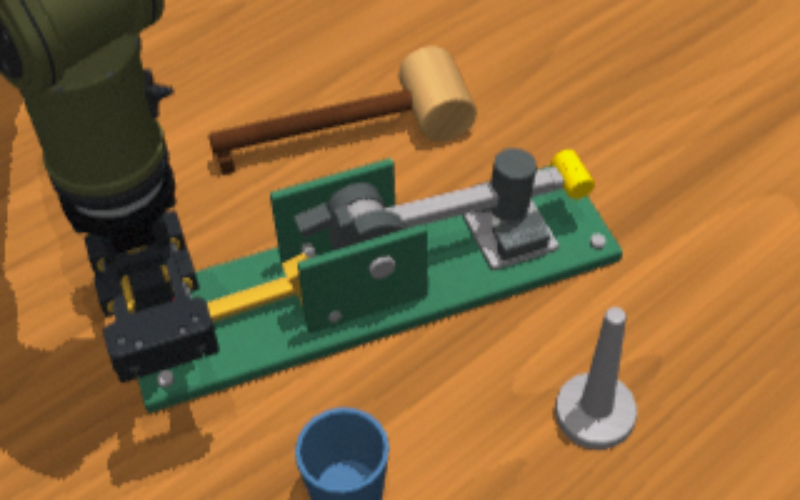

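The hammer has fallen and its head sits lower than before. I'll retreat and verify.

>>> send_rows --increments '[{"jaw": 0.0, "tx": 0, "ty": 0, "tz": -0.01, "wx": 0, "wy": 0, "wz": 0}, {"jaw": 0.0, "tx": 0, "ty": 0, "tz": -0.02, "wx": 0, "wy": 0, "wz": 0}, {"jaw": 0.0, "tx": 0, "ty": 0, "tz": -0.03, "wx": 0, "wy": 0, "wz": 0}, {"jaw": 0.0, "tx": 0, "ty": 0, "tz": -0.03, "wx": 0, "wy": 0, "wz": 0}, {"jaw": 0.0, "tx": 0, "ty": 0, "tz": -0.03, "wx": 0, "wy": 0, "wz": 0}, {"jaw": 0.0, "tx": 0, "ty": 0, "tz": -0.03, "wx": 0, "wy": 0, "wz": 0}, {"jaw": 0.0, "tx": 0, "ty": 0, "tz": -0.02, "wx": 0, "wy": 0, "wz": 0}, {"jaw": 0.0, "tx": 0, "ty": 0, "tz": 0, "wx": 0, "wy": 0, "wz": 0}, {"jaw": 0.0, "tx": 0, "ty": 0, "tz": 0, "wx": 0, "wy": 0, "wz": 0}]' --squeeze 25

```text
time_s: 18.2
position: [0.5189, -0.1892, 0.2038]
tcp_rot: [3.14, -0.006, 1.234]
ft_force: [0.5, -0.5, 0.0]
grip_width: 0.0
```

```bash
python3 - <<'E'
from h import *
m,R=rep()
d=env.get_image("scene"); im=d["img"][:,:,::-1]; cv2.imwrite("pics/s11f.png",im)
a=im[165:285,195:405]; b=cv2.imread("pics/scene0.png")[165:285,195:405]
cv2.imwrite("pics/s11.png",cv2.resize(np.vstack([b,a]),None,fx=2.4,fy=2.4,interpolation=cv2.INTER_CUBIC))
hsv=lambda x:cv2.inRange(cv2.cvtColor(np.ascontiguousarray(x),cv2.COLOR_BGR2HSV),(24,150,80),(35,255,255))
for x in (b,a):
    k=hsv(x[:60,150:]); ys,xs=np.nonzero(k); print(xs.mean()+345,ys.mean()+165,len(xs))
c=proj(d,[[v[0]+np.cos(v[2])*.18*np.cos(t),v[1]+np.sin(v[2])*.18*np.cos(t),.075+.18*np.sin(t)] for t in (0,-.072)]);print(c)
E
```

```text
t 18.20 grasp M [-0.1655 -0.0009  0.2228] th 2.412 r 0.2219 F M [-0.4 -0.6  0. ] Ftan 0.2 Frad 0.3 w 0.0 axes x [1.    0.001 0.006] y [ 0.001 -1.     0.002]
379.58 185.025 200
378.85858585858585 189.3181818181818 198
[[379.27857482 185.31034977]
 [378.47729425 189.6536022 ]]
```

View pics/s11.png

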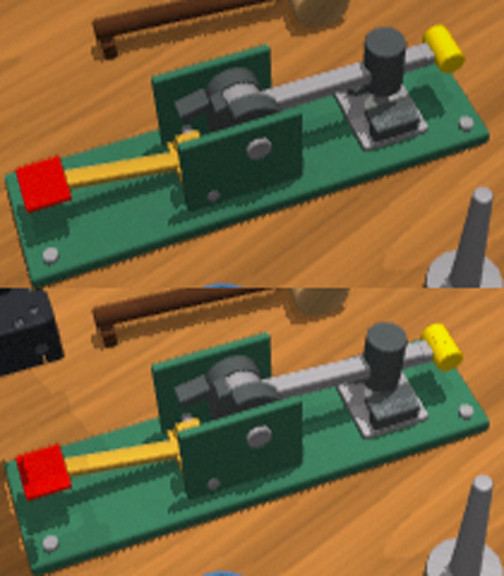

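```bash
python3 -c "
from cell import env
print(env.finish_job())"
```

```text
the job is handed in; nothing more can be done
None
```

The mark was struck with one full blow of the hammer, and the job was handed in at about 18 s of the 70 s allowed.

- **Cocking:** I pinched the yellow grip and swung the arm up. At about 1.34 rad it touched the stop lightly, adding about 4 N against the 16 N limit. I eased it back until the catch held it at about 1.24 rad, then let go. The force fell to zero and the pictures showed it staying cocked.
- **Striking:** I pressed the paddle down about 26 mm with the fingers shut. The hammer fell, the paddle sprang back, and I lifted the gripper clear.
- **Last checks:** The grip ended 4.3 px lower than at the start. The calibration predicts 4.3 px for the punch being 9 mm down, so it reads as fully home. I inferred this from the grip, because the punch itself is hidden under the head.
- **Surroundings:** The mallet, mandrel and pot were never touched, and the tool was in the air with no load when I handed in.

No check failed. The click itself was too faint to pick out from the force noise, so I confirmed it only from the stop contact and the catch taking the load.

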